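Discharge at the brass coupler, then tip the salvage bin shut

TASK

The salvaged receiver shells in the tilting bin are static-sensitive, so first discharge yourself: touch the top of the brass coupler on the discharge post lightly with the fingertips, while the bin still leans open. Then lift off it and push the bin's yellow lip with the fingers until the bin stands fully home in its shelf, and withdraw. Grasp nothing, do not shove, tip or lift the post, and leave everything else on the bench untouched.

Things in the scene. Friction and masses are not known exactly. Their poses are not given: they have to be found in the camera images.
- coupler: Brass barrel coupler, 34 mm in diameter and 32 mm tall, the upright sprung cap of the discharge post. Origin at the centre of its underside, z up. It slides straight down 14 mm at most against a spring: about 2 N starts it moving, about 8 N bottoms it; it springs back. Pressing it with more than 20 N is not a light touch.
- coupler_top (a point): Centre of the coupler's flat top face, the place to touch; about 85 mm above the table when not pressed.
- post: Discharge post, loose, 0.8 kg: dark steel base disc 84 mm in diameter and 22 mm tall with an 18 mm black stem, carrying the brass coupler on top. Origin at the centre of its underside.
- shelf: Low shelf of green-painted plywood, fixed, 170 mm deep (x) by 280 mm wide (y) by 140 mm tall. Origin at the centre of its underside, +x from its open front to its back; the bin leans out of the front (-x).
- bin (a joint): Lean of the tilting steel bin (240 mm wide, 115 mm deep, front wall 140 mm tall, sides and back 70 mm tall) about the hinge at its lower front edge, rad: 0 is fully home (front wall upright, against a stop), larger leans farther forward towards the shelf's -x. The hinge is stiff with friction: the bin stays where it is left; about 2 to 7 N at the lip moves it.
- bin_lip (a point): Middle of the top edge of the bin's front wall, on its outer face, 140 mm from the hinge line; a yellow band 26 mm deep runs along this edge. The lip rises up to 17 mm as the bin swings home, and is the highest part of the bin when it is home; the grey shells wedged in the bin, which move with it, reach 92 mm above its floor.
- bin_hinge (a point): Middle of the bin's hinge line (which runs along the shelf's y), 48 mm above the table; directly below the lip when the bin is home.
- cup: Red plastic parts cup, 72 mm across the rim, 80 mm tall, loose, standing; leave alone. Origin at the centre of its underside.
- tuner: Dented silver tuner can, 75 x 50 x 22 mm with two 12 mm sockets on its -x end, loose; leave alone. Origin at the centre of its underside.
- footpad: Black rubber foot pad, disc 48 mm in diameter, 14 mm thick, loose; leave alone. Origin at the centre of its underside.
- shell: Grey plastic receiver shell lying on the bench, 75 x 110 x 28 mm, slotted top, loose; leave alone. Origin at the centre of its underside.
- jar: Small closed jar, 56 mm in diameter, 75 mm tall, loose, standing; leave alone. Origin at the centre of its underside.
- wrench: Steel wrench 140 mm long lying flat along its own x, loose; leave alone. Origin at its middle, underside.
Things that resemble listed ones, but are neither listed nor needed, are in the scene too. Leave any blue or purple look-alike of the post alone.

How it is judged:
By the outcome, as a careful person would: the job done as asked, in the order asked, and still so for the second after the job is handed in, with the robot touching nothing.
It also fails if it takes over 42 s, if anything falls off the work surface, if the arm or the gripper's body presses on something with over 40 N, if the wrist force passes 120 N, or if a joint passes its speed limit or range.

ROBOT

A 7-joint arm with a two-finger parallel gripper is mounted at the origin on the work surface. World frame = base frame: x ahead of the robot, y to its left, z up, the work surface at z = 0. Lengths are in m, angles in rad, forces in N, time in s.
With the tool pointing down it reaches from about 0.4 to 0.875 m from the base axis. Payload 6.5 kg.
Tool frame: the origin (TCP) lies at the very end of the fingers, on their centre line; the grasp point (between the pads) lies 19 mm behind it (manip.hold_point_z is the distance from the TCP to the grasp point, in m); z points along the fingers, y is the line along which they close (so a half turn about z gives the same grasp; the last joint's range is limited). The gripper opens to 88 mm and grips with 3 to 60 N. Pads are 18 mm wide; open, the fingers measure 123 mm over their backs; the gripper's body (75 mm by 187 mm) begins 45 mm behind the grasp point.
Start: joints at [1.125, 0.536, -0.004, 1.538, 0.003, 1.067, -0.071], TCP at [0.241, -0.604, 0.239] pointing down, gripper open.
Joint ranges: [-2.7, 2.7], [-0.37, 2.16], [-1.27, 1.26], [0.24, 2.4], [-1.31, 4.45], [0.19, 1.91], [-2.76, 2.76]. Speed limits (rad/s): [2.39, 2.39, 3.14, 3.14, 3.14, 3.14, 3.14].

INTERFACE

Orientations are given as [roll, pitch, yaw] about the fixed x, y, z axes, in that order (R = Rz(yaw) Ry(pitch) Rx(roll)).
In Python, from workcell import sensors, vision, job, manip gives the robot as it stands.
- The arm moves only by the shell command python3 -m crank 'ROWS' [FORCE]. ROWS is JSON, one flat list of numbers, 7 for each row, row after row: the shift along the tool's x, y, z in m, then the turn, a rotation vector about the tool's x, y, z in rad, then the opening, from 0 (shut) to 1 (fully open). A call has 1 to 20 rows; each row is the pose to reach, as a shift and turn from the pose commanded when the call began, along the tool's axes at that moment; what a row does not reach only later rows make up. A row lasts 1/8 s, in which the tool goes at most 62.5 mm and 10.7 degrees, less where a joint would pass 70% of its speed; a pose out of reach is approached as far as the arm can. A call with a gripper value outside its range is refused whole. The fingers move at their own pace and stop on an object; FORCE is the grip in N (left out, the last holds). Time passes only in rows, so rows that repeat a pose let the fingers close. It gives the time, the measured TCP pose, the force, the opening and the grip force at its end, in the units of the state.
- sensors.state(): the state, without advancing time (a new reading comes with each control period).
- vision.capture(name): name is "side" or "top"; returns the picture (384x512x3 uint8, blue, green, red); there is no depth.
- vision.calibration(name): a dict with "intrinsics" (3x3 intrinsics, pixels), "distortion" ([k1, k2, p1, p2, k3] as OpenCV has them; the pictures are not rectified), "position" and "orientation" of the camera in the world. Camera axes: x right, y up, looking along -z (the intrinsics and any distortion apply to the point x, -y, -z); pixel columns grow to the right and rows downward; lengths in m; the calibration is good to about 2 mm. A picture is of the moment at which its call begins. calibration takes no time and is no camera call.
- job.sign_off(): hands the job in; it is judged then, once.
The state is a dict: "t": time; "q": joint angles; "dq": joint speeds; "effort": joint torques, N m; "position": TCP position; "eef_rot": TCP orientation; "ft_force": force on the tool from outside, world axes, zero at the start; "moment": the same for the moment, N m; "gripper_width": finger opening in m; "grip_force": force on a finger pad.
Only numpy, scipy, OpenCV 4.12 (cv2) and the standard library are available. Lean on these libraries where they do the work, as an engineer would, in place of code of your own. Each camera call takes 0.05 s, during which the arm holds its last target. There are 200 camera calls.

## Working session

There is one attempt and no reset: what is moved stays moved. The work goes in short steps, Python scripts to look and compute and a shell command to move; the robot and the scene stay as the last step left them, time stands still between calls to the robot, and variables do not carry over. Pictures are saved under pics/ and viewed, at most 10 in all, crops included, and the job is handed in when it is done.

```bash
mkdir -p pics
python3 - <<'E'
from workcell import sensors, vision
import cv2
for n in ("top","side"):
    cv2.imwrite(f"pics/{n}0.png",vision.capture(n)); c=vision.calibration(n); print(n,c)
s=sensors.state(); print(s)
E
```

```text
top {'intrinsics': array([[493.75329759,   0.        , 250.90225526],
       [  0.        , 493.75329759, 185.31892134],
       [  0.        ,   0.        ,   1.        ]]), 'distortion': array([-0.06288798,  0.        ,  0.        ,  0.        ,  0.        ]), 'position': array([ 0.43009327, -0.02155604,  1.56448603]), 'orientation': array([ 0.0697744 , -0.00524886, -1.56110648])}
side {'intrinsics': array([[381.89983088,   0.        , 252.6710209 ],
       [  0.        , 381.89983088, 191.88620221],
       [  0.        ,   0.        ,   1.        ]]), 'distortion': array([-0.1143781,  0.       ,  0.       ,  0.       ,  0.       ]), 'position': array([0.01359517, 0.81124647, 0.85386308]), 'orientation': array([ 0.92989799, -0.0051442 , -2.57875096])}
{'t': 0.1, 'q': array([ 1.12478375,  0.53707734, -0.00444657,  1.53873955,  0.00258038,
        1.06731775, -0.0711864 ]), 'dq': array([ 5.87335052e-05, -2.97627907e-03, -6.14984030e-04, -1.21091743e-03,
        7.72030618e-06, -2.19345079e-03,  5.69902454e-04]), 'effort': array([ 3.13087570e-03, -5.72079670e+01,  9.94235091e-01, -2.52233166e+01,
       -5.61263866e-02,  1.34800054e-02,  3.95683196e-05]), 'position': array([ 0.24078146, -0.60317201,  0.23794864]), 'eef_rot': array([-3.14005915e+00,  9.25857599e-05,  3.79895242e-01]), 'ft_force': array([ 0.00731512,  0.02851179, -0.4696697 ]), 'moment': array([-0.00876086,  0.00291805,  0.0319641 ]), 'grip_force': 0.0, 'gripper_width': 0.08778949150460667}
```

View pics/top0.png

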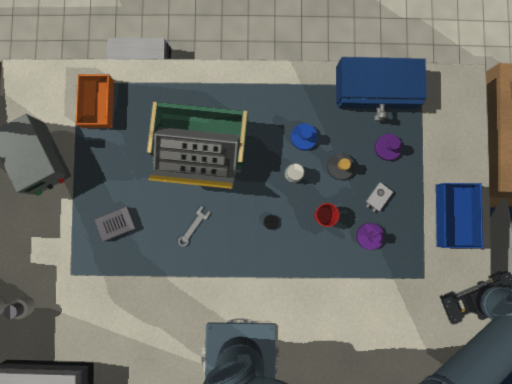

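View pics/side0.png

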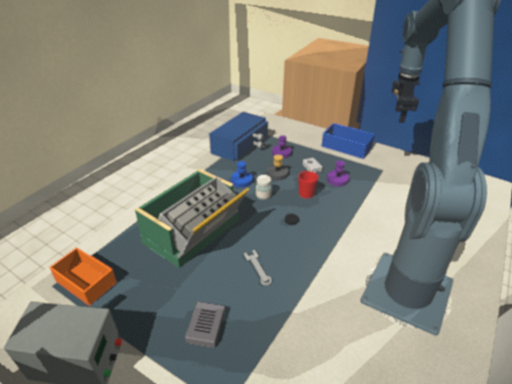

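The top view shows the brass coupler at about (344,165) on its dark base. The yellow bin lip runs from (150,180) to (233,187). In the side view the coupler is at about (278,160) and the bin is around (190,215). Next I measure both with colour masks and rays.

```bash
cat > h.py <<'E'
import numpy as np, cv2
from scipy.spatial.transform import Rotation as R
from workcell import vision
def ray(n,uv):
    c=vision.calibration(n); p=cv2.undistortPoints(np.array([[uv]],float),c["intrinsics"],c["distortion"])[0,0]
    d=R.from_euler('xyz',c["orientation"]).as_matrix()@np.array([p[0],-p[1],-1]); return c["position"],d
def plane(n,uv,z):
    o,d=ray(n,uv); return o+d*(z-o[2])/d[2]
def tri(a,b):
    (o1,d1),(o2,d2)=ray("top",a),ray("side",b)
    s=np.linalg.lstsq(np.c_[d1,-d2],o2-o1,rcond=None)[0]; p,q=o1+s[0]*d1,o2+s[1]*d2
    return (p+q)/2,np.linalg.norm(p-q)
def proj(n,P):
    c=vision.calibration(n); p=R.from_euler('xyz',c["orientation"]).as_matrix().T@(np.array(P)-c["position"])
    return cv2.projectPoints(np.array([[p[0],-p[1],-p[2]]]),np.zeros(3),np.zeros(3),c["intrinsics"],c["distortion"])[0].ravel()
def yellow(im):
    h=cv2.cvtColor(im,cv2.COLOR_BGR2HSV); return cv2.inRange(h,(14,130,90),(32,255,255))
def blobs(im,a=12):
    n,l,s,c=cv2.connectedComponentsWithStats(yellow(im))
    return [(s[i].tolist(),c[i].round(1).tolist(),np.argwhere(l==i)[:,::-1]) for i in range(1,n) if s[i][4]>=a]
E
python3 - <<'E'
from h import *
for n in ("top","side"):
    im=cv2.imread(f"pics/{n}0.png")
    for s,c,p in blobs(im):
        print(n,s,c,cv2.boxPoints(cv2.minAreaRect(p.astype(np.float32))).round(1).tolist())
T=cv2.imread("pics/top0.png");S=cv2.imread("pics/side0.png")
a=cv2.resize(T[90:200,140:250],None,fx=4,fy=4,interpolation=cv2.INTER_CUBIC)
b=cv2.resize(S[160:270,130:260],None,fx=4,fy=4,interpolation=cv2.INTER_CUBIC)[:440,:520]
c=np.zeros((440,960,3),np.uint8);c[:,:440]=a;c[:,440:]=b
cv2.imwrite("pics/crop1.png",cv2.resize(c,(800,367)))
E
```

```text
top [338, 159, 13, 11, 111] [344.0, 164.0] [[338.0, 159.0], [350.0, 159.0], [350.0, 169.0], [338.0, 169.0]]
top [149, 175, 83, 14, 440] [191.0, 181.4] [[148.8000030517578, 179.89999389648438], [149.39999389648438, 174.39999389648438], [231.39999389648438, 182.89999389648438], [230.89999389648438, 188.39999389648438]]
side [274, 156, 8, 11, 69] [277.4, 160.5] [[274.0, 156.0], [281.0, 156.0], [281.0, 166.0], [274.0, 166.0]]
side [194, 189, 54, 44, 262] [219.1, 210.8] [[191.60000610351562, 228.89999389648438], [245.60000610351562, 187.1999969482422], [248.3000030517578, 190.6999969482422], [194.3000030517578, 232.39999389648438]]
```

View pics/crop1.png

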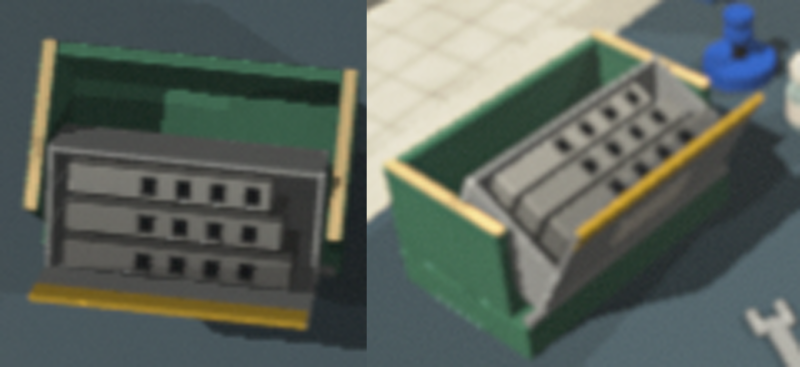

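The crop shows the bin leaning forward. The lip's outer top edge is the lower side of the yellow band in the top view, and the shelf's wall tops are cream coloured, with front corners at about (149,153) and (240,162).

Run:
```python
from h import *
np.set_printoptions(precision=4,suppress=True)
print("coupler tri",tri((344,164),(277.4,160.5)), "plane z.085",plane("top",(344,163.9),.085))
print("base", plane("top",(341,168),.022))
for a,b in (((149,180),(193,231)),((231,188.4),(247,189))): print("lip",tri(a,b))
for z in (.165,.17,.175,.18,.188):
    l,r=plane("top",(148.8,179.9),z),plane("top",(231.3,188.4),z); v=r-l
    print(z,l[:2],r[:2],(l+r)[:2]/2,np.linalg.norm(v),np.degrees(np.arctan2(v[0],-v[1])), proj("side",l),proj("side",r))
P=[plane("top",p,.14) for p in ((155,102),(149,153),(245,111),(240.5,162))]
print("shelf",P)
print("cup",plane("top",(327,215),.08),"jar",plane("top",(295,173),.075),"purple",plane("top",(371,236),.05),"blue",plane("top",(305,136),.06),"wrench",plane("top",(205,210),.01))
```

```text
coupler tri (array([ 0.6038, -0.3133,  0.0627]), np.float64(0.0006117880504943637)) plane z.085 [ 0.6013 -0.3091  0.085 ]
base [ 0.5955 -0.3118  0.022 ]
lip (array([0.541 , 0.2626, 0.1676]), np.float64(0.002394290041690756))
lip (array([0.5203, 0.0295, 0.1696]), np.float64(0.004528465394932098))
0.165 [0.5405 0.263 ] [0.5186 0.0276] [0.5296 0.1453] 0.2363763754765699 -5.310331891836561 [193.5926 231.9314] [248.5374 190.1486]
0.17 [0.5401 0.262 ] [0.5183 0.0274] [0.5292 0.1447] 0.23553186409456484 -5.310331891836561 [193.7819 230.3733] [248.6545 188.8247]
0.175 [0.5397 0.261 ] [0.518  0.0273] [0.5289 0.1441] 0.23468735271255975 -5.310331891836561 [193.9724 228.807 ] [248.7723 187.4939]
0.18 [0.5393 0.2599] [0.5177 0.0271] [0.5285 0.1435] 0.2338428413305546 -5.310331891836533 [194.1642 227.2325] [248.8906 186.1562]
0.188 [0.5387 0.2583] [0.5172 0.0268] [0.5279 0.1426] 0.23249162311934649 -5.310331891836532 [194.4735 224.6961] [249.0813 184.0013]
shelf [array([0.7721, 0.2559, 0.14  ]), array([0.621 , 0.2695, 0.14  ]), array([ 0.7476, -0.0087,  0.14  ]), array([0.5972, 0.0028, 0.14  ])]
cup [ 0.4467 -0.2582  0.08  ] jar [ 0.5731 -0.1617  0.075 ] purple [ 0.3837 -0.3987  0.05  ] blue [ 0.6894 -0.1937  0.06  ] wrench [0.4595 0.115  0.01  ]
```

```bash
python3 -m crank '[0.055,-0.017,0.01,0,0,0.06,0, 0.11,-0.035,0.02,0,0,0.12,0, 0.166,-0.052,0.03,0,0,0.18,0, 0.22,-0.069,0.04,0,0,0.24,0, 0.277,-0.087,0.05,0,0,0.3,0, 0.332,-0.104,0.06,0,0,0.36,0, 0.388,-0.121,0.07,0,0,0.42,0, 0.443,-0.139,0.08,0,0,0.47,0, 0.443,-0.139,0.08,0,0,0.47,0, 0.443,-0.139,0.08,0,0,0.47,0, 0.443,-0.139,0.08,0,0,0.47,0]'
python3 - <<'E'
from h import *
T=vision.capture("top");S=vision.capture("side")
a=cv2.resize(T[100:220,290:410],None,fx=3,fy=3,interpolation=cv2.INTER_CUBIC)
b=cv2.resize(S[80:200,210:330],None,fx=3,fy=3,interpolation=cv2.INTER_CUBIC)
cv2.imwrite("pics/crop2.png",np.hstack([a,b]))
E
```

```text
t: 1.48
position: [0.5994, -0.3125, 0.1589]
eef_rot: [3.14, 0.001, -0.093]
ft_force: [-0.1, 0.4, -0.9]
gripper_width: 0.0007
grip_force: 0.0
```

View pics/crop2.png

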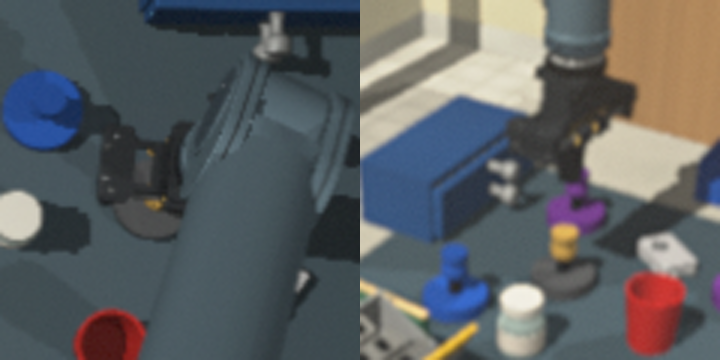

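The fingertips hang above the brass coupler: the side-view tip is at about (281,139) and the coupler top at about (278,156). I check that alignment by projecting both points.

Run:
```python
from h import *
print(proj("side",(.5994,-.3125,.1589)),proj("side",(.5994,-.3125,.085)),proj("side",(.601,-.311,.085)), proj("side",(.5994,-.3125,.053)), [ (s,c) for s,c,p in blobs(cv2.imread("pics/side0.png"))][0])
```

```text
[279.49870207 139.17247929] [278.62693969 156.03222864] [278.07571985 156.08501462] [278.26143385 163.03880341] ([274, 156, 8, 11, 69], [277.4, 160.5])
```

```bash
python3 -m crank '[0.002,-0.002,0.035,0,0,0,0, 0.002,-0.002,0.06,0,0,0,0, 0.002,-0.002,0.068,0,0,0,0, 0.002,-0.002,0.071,0,0,0,0, 0.002,-0.002,0.073,0,0,0,0, 0.002,-0.002,0.075,0,0,0,0, 0.002,-0.002,0.076,0,0,0,0, 0.002,-0.002,0.076,0,0,0,0]'
```

```text
t: 2.58
position: [0.6036, -0.309, 0.0834]
eef_rot: [3.141, -0.001, -0.09]
ft_force: [0.5, -0.8, 3.6]
gripper_width: 0.0001
grip_force: 1.3
```

```bash
python3 -m crank '[-0.002,-0.001,0.002,0,0,0,0, -0.002,-0.001,0.003,0,0,0,0, -0.002,-0.001,0.003,0,0,0,0]'
python3 - <<'E'
from h import *
S=vision.capture("side")
cv2.imwrite("pics/crop3.png",cv2.resize(S[100:200,220:340],None,fx=4,fy=4,interpolation=cv2.INTER_CUBIC))
E
```

```text
t: 2.95
position: [0.6019, -0.3077, 0.0801]
eef_rot: [3.141, -0.002, -0.09]
ft_force: [2.7, -1.9, 4.5]
gripper_width: 0.0002
grip_force: 2.1
```

View pics/crop3.png

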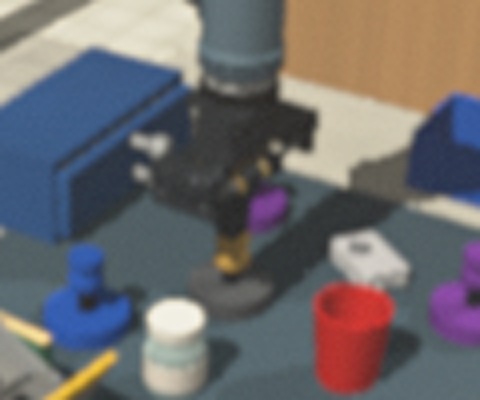

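The fingertips sit centred on the brass coupler at about (231,235) in the crop, pressing at roughly 5 N, and the post is upright. Next I lift off and move to just in front of the lip.

```bash
python3 -m crank '[0,0,-0.02,0,0,0,0, 0,0,-0.06,0,0,0,0, 0,0,-0.11,0,0,0,0, 0,0,-0.16,0,0,0,0, -0.02,-0.055,-0.16,0,0,0,0, -0.04,-0.11,-0.16,0,0,0,0, -0.06,-0.165,-0.16,0,0,0,0, -0.08,-0.22,-0.16,0,0,0,0, -0.1,-0.275,-0.16,0,0,0,0, -0.12,-0.33,-0.16,0,0,0,0, -0.14,-0.385,-0.16,0,0,0,0, -0.16,-0.44,-0.16,0,0,0,0, -0.162,-0.445,-0.16,0,0,0,0, -0.162,-0.445,-0.12,0,0,0,0, -0.162,-0.445,-0.08,0,0,0,0, -0.162,-0.445,-0.075,0,0,0,0, -0.162,-0.445,-0.075,0,0,0,0]'
python3 - <<'E'
from h import *
T=vision.capture("top");S=vision.capture("side")
for n,i in (("top",T),("side",S)): print(n,[(s,c) for s,c,p in blobs(i)])
a=cv2.resize(T[90:210,140:260],None,fx=3,fy=3,interpolation=cv2.INTER_CUBIC)
b=cv2.resize(S[140:260,150:290],None,fx=3,fy=3,interpolation=cv2.INTER_CUBIC)
cv2.imwrite("pics/crop4.png",np.hstack([a,b]))
E
```

```text
t: 5.12
position: [0.4801, 0.1499, 0.1555]
eef_rot: [3.141, 0.0, -0.091]
ft_force: [0.7, 0.3, 0.5]
gripper_width: 0.0009
grip_force: 0.0
top [([338, 159, 13, 11, 112], [344.1, 164.0]), ([149, 175, 16, 6, 65], [155.9, 177.5]), ([187, 179, 45, 10, 244], [209.8, 183.3])]
side [([274, 156, 8, 11, 70], [277.5, 160.5]), ([193, 216, 20, 17, 100], [202.6, 223.4])]
```

View pics/crop4.png

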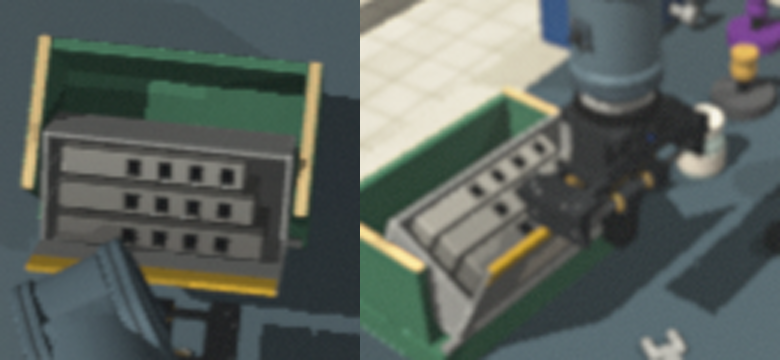

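The post and coupler are back where they were, at (344,164). The fingers are in front of the lip and clear of it. Now I push along tool +x.

```bash
python3 -m crank '[0.02,0,0,0,0,0,0, 0.032,0,0,0,0,0,0, 0.04,0,0,0,0,0,0, 0.048,0,0,0,0,0,0, 0.056,0,0,0,0,0,0, 0.064,0,0,0,0,0,0, 0.072,0,0,0,0,0,0, 0.08,0,0,0,0,0,0, 0.088,0,0,0,0,0,0, 0.094,0,0,0,0,0,0, 0.094,0,0,0,0,0,0]'
```

```text
t: 6.6
position: [0.5744, 0.1417, 0.1546]
eef_rot: [-3.142, -0.001, -0.091]
ft_force: [0.5, -1.1, -0.2]
gripper_width: 0.0002
grip_force: 0.0
```

Run:
```python
from h import *
T=vision.capture("top");S=vision.capture("side")
for n,i in (("top",T),("side",S)): print(n,[(s,c) for s,c,p in blobs(i)])
a=cv2.resize(T[90:210,140:260],None,fx=3,fy=3,interpolation=cv2.INTER_CUBIC)
b=cv2.resize(S[140:260,150:290],None,fx=3,fy=3,interpolation=cv2.INTER_CUBIC)
cv2.imwrite("pics/crop5.png",np.hstack([a,b]))
```

```text
top [([338, 159, 13, 11, 110], [344.0, 164.0]), ([223, 166, 10, 3, 23], [227.7, 166.9])]
side [([274, 156, 8, 11, 69], [277.5, 160.4]), ([218, 179, 16, 17, 82], [226.7, 187.0]), ([179, 201, 26, 23, 185], [190.0, 212.3])]
```

View pics/crop5.png

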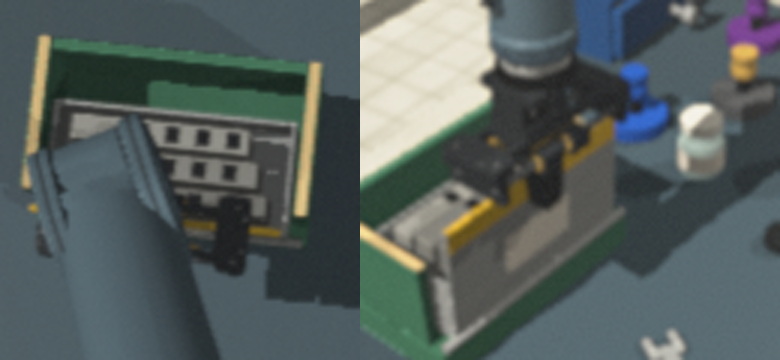

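The bin is nearly upright now, with the fingers against the yellow band at about (543,180) in the crop. I continue slowly to the stop.

```bash
for i in 1; do python3 -m crank '[0.003,0,0,0,0,0,0, 0.006,0,0,0,0,0,0, 0.009,0,0,0,0,0,0, 0.012,0,0,0,0,0,0]'; done
```

```text
t: 7.2
position: [0.5825, 0.1411, 0.1544]
eef_rot: [3.14, 0.007, -0.09]
ft_force: [-16.9, -0.6, 13.7]
gripper_width: 0.0003
grip_force: 8.7
```

```bash
python3 -m crank '[0.002,0,0,0,0,0,0, 0.003,0,0,0,0,0,0, 0.003,0,0,0,0,0,0]'
python3 - <<'E'
from h import *
T=vision.capture("top");S=vision.capture("side")
b=cv2.resize(S[150:260,120:270],None,fx=5,fy=5,interpolation=cv2.INTER_CUBIC)
cv2.imwrite("pics/crop6.png",b)
E
```

```text
t: 7.58
position: [0.5824, 0.1411, 0.1543]
eef_rot: [3.139, 0.012, -0.089]
ft_force: [-21.3, -0.1, 16.9]
gripper_width: 0.0003
grip_force: 10.8
```

View pics/crop6.png

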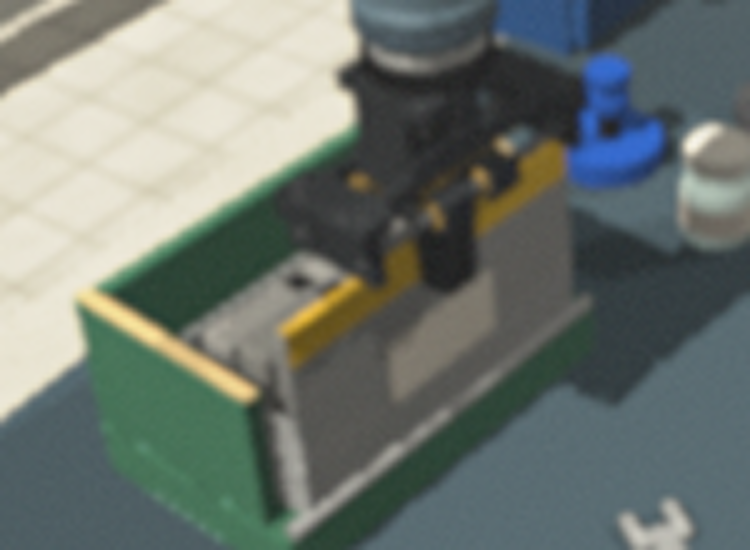

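The lip now stalls against a firm 21 N with no further movement, so the bin is against its stop. I back off and check the lean with the fingers clear.

```bash
python3 -m crank '[-0.006,0,0,0,0,0,0, -0.02,0,0,0,0,0,0, -0.06,0,0,0,0,0,0, -0.1,0,0,0,0,0,0, -0.13,0,-0.04,0,0,0,0, -0.13,0.05,-0.09,0,0,0,0, -0.13,0.1,-0.09,0,0,0,0, -0.13,0.15,-0.09,0,0,0,0, -0.13,0.2,-0.09,0,0,0,0, -0.13,0.25,-0.09,0,0,0,0, -0.13,0.25,-0.09,0,0,0,0]'
python3 - <<'E'
from h import *
np.set_printoptions(precision=4,suppress=True)
B={}
for n in ("top","side"):
    im=vision.capture(n); cv2.imwrite(f"pics/{n}9.png",im)
    for s,c,p in blobs(im):
        print(n,s,c,cv2.boxPoints(cv2.minAreaRect(p.astype(np.float32))).round(1).tolist())
for P in ((.5915,.1405),(.597,.138)):
  for e in (.12,-.12):
    x,y=P[0]+.09*e,P[1]+.996*e
    print(P,e,[proj(n,(x,y,z)) for n in ("top","side") for z in (.188,.162,.048)])
S=cv2.imread("pics/side9.png");T=cv2.imread("pics/top9.png")
a=cv2.resize(T[90:200,140:250],None,fx=4,fy=4,interpolation=cv2.INTER_CUBIC)
b=cv2.resize(S[160:270,140:230],None,fx=4,fy=4,interpolation=cv2.INTER_CUBIC)
cv2.imwrite("pics/crop7.png",np.hstack([a,b]))
E
```

```text
t: 9.05
position: [0.4357, -0.1004, 0.2449]
eef_rot: [3.14, -0.001, -0.097]
ft_force: [1.2, 0.6, -0.8]
gripper_width: 0.0005
grip_force: 0.0
top [151, 155, 83, 12, 281] [192.7, 160.4] [[150.6999969482422, 158.10000610351562], [151.10000610351562, 154.39999389648438], [233.3000030517578, 162.6999969482422], [233.0, 166.39999389648438]]
top [338, 159, 13, 11, 112] [344.1, 164.0] [[338.0, 159.0], [350.0, 159.0], [350.0, 169.0], [338.0, 169.0]]
side [274, 156, 8, 11, 69] [277.4, 160.5] [[274.0, 156.0], [281.0, 156.0], [281.0, 166.0], [274.0, 166.0]]
side [177, 178, 55, 45, 486] [203.5, 200.2] [[174.1999969482422, 215.6999969482422], [229.60000610351562, 176.0], [234.39999389648438, 182.6999969482422], [179.0, 222.39999389648438]]
(0.5915, 0.1405) 0.12 [array([148.7584, 157.3422]), array([150.5786, 158.4869]), array([157.8342, 163.0488]), array([175.724 , 216.5145]), array([176.8415, 223.7638]), array([181.4289, 253.0624])]
(0.5915, 0.1405) -0.12 [array([233.6671, 165.8014]), array([233.9363, 166.7952]), array([235.0084, 170.7538]), array([232.7554, 176.6103]), array([232.9697, 183.4833]), array([233.862 , 211.6206])]
(0.597, 0.138) 0.12 [array([149.6935, 155.4072]), array([151.4961, 156.587 ]), array([158.6818, 161.2888]), array([174.8044, 215.2943]), array([175.9302, 222.5339]), array([180.5536, 251.806 ])]
(0.597, 0.138) -0.12 [array([234.583, 163.859]), array([234.8353, 164.8882]), array([235.84  , 168.9879]), array([231.7517, 175.6827]), array([231.978 , 182.5439]), array([232.9203, 210.6419])]
```

View pics/crop7.png

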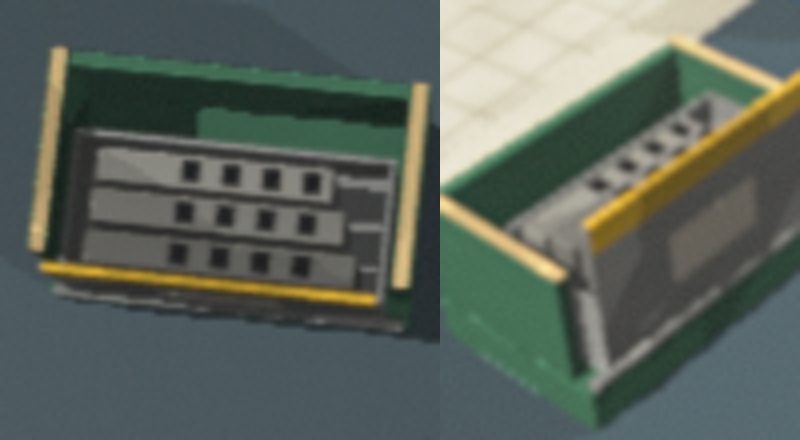

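The bin stands upright in the shelf. The lip corner is at side pixel (176,216) and the wall foot at (181,252.5), which matches a vertical front wall to about 1 px. I check that the rest of the bench is unchanged, then hand in.

Run:
```python
from h import *
for n in ("top","side"):
    d=cv2.absdiff(cv2.imread(f"pics/{n}0.png"),cv2.imread(f"pics/{n}9.png")).max(2)
    m=cv2.morphologyEx((d>45).astype(np.uint8),cv2.MORPH_OPEN,np.ones((2,2)))
    k,l,s,c=cv2.connectedComponentsWithStats(m); print(n,[x.tolist() for x in s[1:] if x[4]>12])
```

```text
top [[168, 124, 21, 4, 43], [166, 128, 21, 9, 127], [191, 131, 5, 7, 30], [202, 132, 4, 7, 28], [212, 133, 4, 7, 28], [155, 134, 3, 20, 42], [222, 144, 5, 8, 33], [162, 146, 21, 4, 44], [229, 147, 7, 2, 14], [151, 155, 84, 13, 316], [235, 175, 33, 9, 192], [150, 176, 83, 15, 475], [315, 210, 6, 15, 53], [266, 216, 16, 15, 170], [331, 217, 8, 10, 54], [358, 225, 25, 17, 260], [424, 226, 46, 76, 1960], [373, 237, 9, 7, 44], [509, 273, 3, 41, 89], [256, 278, 52, 106, 3087], [471, 281, 21, 39, 571], [460, 302, 5, 10, 26], [416, 314, 73, 36, 855], [493, 336, 19, 48, 653], [252, 342, 11, 16, 115], [309, 342, 45, 9, 252], [356, 347, 32, 5, 101], [399, 367, 93, 17, 695], [249, 376, 8, 8, 27]]
side [[274, 0, 149, 160, 6246], [405, 0, 37, 58, 969], [469, 0, 17, 10, 88], [468, 11, 7, 66, 211], [409, 67, 6, 4, 18], [415, 71, 7, 5, 20], [393, 74, 27, 50, 778], [437, 82, 6, 10, 44], [455, 87, 36, 67, 502], [426, 120, 10, 37, 174], [405, 124, 21, 33, 348], [346, 146, 84, 72, 1327], [283, 148, 10, 7, 42], [329, 161, 18, 26, 197], [304, 173, 15, 15, 93], [453, 175, 35, 88, 762], [177, 177, 58, 49, 761], [187, 189, 63, 46, 385], [431, 189, 4, 10, 34], [438, 189, 17, 11, 114], [200, 210, 71, 46, 819], [165, 213, 4, 6, 18], [172, 227, 7, 7, 21], [181, 236, 8, 15, 71], [186, 246, 8, 7, 24]]
```

Run:
```python
from h import *
for k in "09":
    for n in ("top","side"):
        h=cv2.cvtColor(cv2.imread(f"pics/{n}{k}.png"),cv2.COLOR_BGR2HSV)
        for nm,lo,hi in (("red",(172,120,60),(180,255,255)),("red0",(0,150,60),(6,255,255)),("purple",(135,90,30),(165,255,255))):
            q,l,s,c=cv2.connectedComponentsWithStats(cv2.inRange(h,lo,hi)); print(k,n,nm,[x.tolist() for x in s[1:] if x[4]>30])
a=cv2.resize(cv2.imread("pics/top9.png")[120:270,160:400],None,fx=1.667,fy=1.667,interpolation=cv2.INTER_CUBIC)
b=cv2.resize(cv2.imread("pics/side9.png")[120:270,160:400],None,fx=1.667,fy=1.667,interpolation=cv2.INTER_CUBIC)
a0=cv2.resize(cv2.imread("pics/top0.png")[120:270,160:400],None,fx=1.667,fy=1.667,interpolation=cv2.INTER_CUBIC)
b0=cv2.resize(cv2.imread("pics/side0.png")[120:270,160:400],None,fx=1.667,fy=1.667,interpolation=cv2.INTER_CUBIC)
cv2.imwrite("pics/cmp.png",np.vstack([np.hstack([a0,b0]),np.hstack([a,b])])[:600,:800])
```

```text
0 top red []
0 top red0 [[315, 203, 25, 24, 429]]
0 top purple [[375, 134, 27, 26, 567], [356, 223, 28, 27, 587]]
0 side red []
0 side red0 [[299, 172, 19, 26, 390], [115, 339, 6, 6, 33]]
0 side purple [[272, 136, 20, 22, 200], [328, 161, 21, 25, 336]]
9 top red []
9 top red0 [[318, 203, 22, 23, 353]]
9 top purple [[375, 134, 27, 26, 566], [356, 223, 28, 27, 580]]
9 side red []
9 side red0 [[299, 171, 17, 27, 346], [115, 339, 6, 6, 32]]
9 side purple [[273, 149, 16, 9, 61], [328, 161, 21, 25, 262]]
```

View pics/cmp.png

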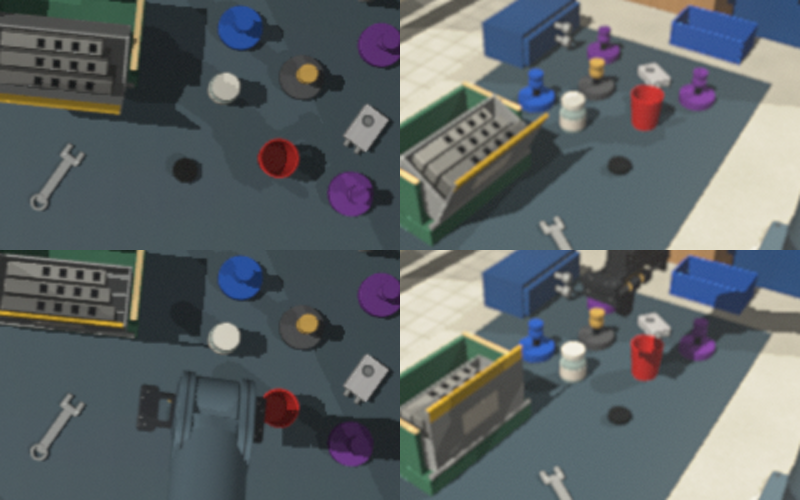

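The before and after pictures show the post, cup, jar, pad, wrench and tuner unmoved. The only other differences are the arm and its shadow. The bin is upright and the fingers are clear of everything.

```bash
python3 -c "
from workcell import job; print(job.sign_off())"
```

```text
the job is handed in; nothing more can be done
None
```

The job is handed in: I touched the coupler at about 5 N with the bin still open, then pushed the bin until it stopped firmly at about 21 N, upright to within about 1 pixel, and withdrew. Nothing else on the bench shows any movement.

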